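Report the solar lamp that lacks its panel

ROBOT

A 6-joint arm with a two-finger parallel gripper is mounted at the origin on the work surface. World frame = base frame: x ahead of the robot, y to its left, z up, the work surface at z = 0. Lengths are in m, angles in rad, forces in N, time in s.
With the tool pointing down it reaches from about 0.375 to 0.9 m from the base axis. Payload 3.1 kg.
Tool frame: the origin (TCP) lies at the very end of the fingers, on their centre line; the grasp point (between the pads) lies 19 mm behind it (manip.pinch_z is the distance from the TCP to the grasp point, in m); z points along the fingers, y is the direction in which the jaws open and shut (so a half turn about z gives the same grasp; the last joint's range is limited). The gripper opens to 85 mm and grips with 20 to 120 N. Pads are 22 mm wide; open, the fingers measure 114 mm over their backs; the gripper's body (76 mm by 85 mm) begins 54 mm behind the grasp point. The pads swing forward as they close: fully open they stand 13 mm farther back than shut.
Start: joints at [1.095, 0.527, 1.433, -0, 1.181, -0.178], TCP at [0.183, 0.597, 0.231] pointing down, gripper open.
Joint ranges: [-3.08, 3.08], [-0.75, 2.2], [0.22, 2.44], [-1.43, 4.57], [0, 2.65], [-2.85, 2.85]. Speed limits (rad/s): [2.79, 2.79, 3.14, 3.14, 3.14, 3.14].

INTERFACE

Orientations are given as a unit quaternion [x, y, z, w].
In Python, from station import manip gives the robot as it stands.
- The arm moves only by the tool drive_tool, never from a script. Its argument "increments" is a list of rows, each a list of 7 numbers: the closure in counts, from 0 (fully open) to 255 (shut), then the shift along the tool's x, y, z in cm, then the turn, a rotation vector about the tool's x, y, z in rad. A call has 1 to 20 rows; each row is the pose to reach, as a shift and turn from the pose commanded when the call began, along the tool's axes at that moment; what a row does not reach only later rows make up. A row lasts 1/10 s, in which the tool goes at most 50 mm and 8.59 degrees, less where a joint would pass 70% of its speed; a pose out of reach is approached as far as the arm can. A call with a gripper value outside its range is refused whole. The fingers move at their own pace and stop on an object; "force" is the grip in N (left out, the last holds). Time passes only in rows, so rows that repeat a pose let the fingers close. It gives the time, the measured TCP pose, the force and the opening at its end, in the units of the state.
- manip.sense(): the state, without advancing time (a new reading comes with each control period).
- manip.snapshot(name): name is "side" or "top"; returns the picture (400x640x3 uint8, red, green, blue); there is no depth.
- manip.camera_model(name): a dict with "mtx" (3x3 intrinsics, pixels), "cam_to_world" (4x4, takes a point from camera to world coordinates). Camera axes: x right, y down, z forward; pixel columns grow to the right and rows downward; lengths in m; the calibration is good to about 2 mm. A picture is of the moment at which its call begins. camera_model takes no time and is no camera call.
- manip.sign_off(): hands the job in, once; it reports no verdict.
The state is a dict: "t": time; "q": joint angles; "qd": joint speeds; "tau": joint torques, N m; "tcp_pos": TCP position; "tool_rot": TCP orientation; "force": force on the tool from outside, world axes, zero at the start; "ft_torque": the same for the moment, N m; "finger_gap": opening from 0.0 (shut) to 1.0 (fully open).
Only numpy, scipy, OpenCV 4.12 (cv2) and the standard library are available. Lean on these libraries where they do the work, as an engineer would, in place of code of your own. Each camera call takes 0.05 s, during which the arm holds its last target. There are 200 camera calls.

TASK

One lamp on the bench still shows its bare green circuit board: report it by pointing straight down with the fingertips at the middle of that lamp, then at the middle of the loose dark solar panel it needs, each time keeping the fingertips still about 3 cm above it for two full seconds. Then press the green button on the grey call box all the way down and let it come back up. Touch none of the lamps, loose parts, screwdriver or carton, do not bring the fingertips low over the middle of any other lamp or plate, and leave the red button unpressed.

Things in the scene. Friction and masses are not known exactly. Their poses are not given: they have to be found in the camera images.
- lamp_open: The unfinished solar lamp: blue plastic box 110 x 90 x 42 mm (x, y, z) with a shallow recess 92 x 72 mm in its top in which a bare green circuit board lies, its surface 37 mm above the lamp's underside (chips rise to 41 mm), the rim at 42 mm. Loose. Origin: centre of its underside; z up.
- spare_panel: The loose solar panel: flat plate 84 x 64 x 5 mm (x, y, z), dark cells with silver lines and a narrow white border, lying face up flat on the bench. Loose, 60 g. Origin: centre of its underside; z up.
- lamp_a: Finished solar lamp: blue plastic box 110 x 90 x 42 mm (x, y, z) with a dark solar panel with silver lines, framed white, in its top. Loose, 0.25 kg. Origin: centre of its underside; z up. Not to be touched or pointed at.
- lamp_b: Finished solar lamp: blue plastic box 110 x 90 x 42 mm (x, y, z) with a dark solar panel with silver lines, framed white, in its top. Loose, 0.25 kg. Origin: centre of its underside; z up. Not to be touched or pointed at.
- lamp_c: Finished solar lamp: blue plastic box 110 x 90 x 42 mm (x, y, z) with a dark solar panel with silver lines, framed white, in its top. Loose, 0.25 kg. Origin: centre of its underside; z up. Not to be touched or pointed at.
- cover_plate: Plain blue plastic cover plate 84 x 64 x 5 mm lying flat on the bench, loose. Origin: centre of its underside. Not to be touched or pointed at.
- led_plate: White plate with rows of small yellow LEDs, 84 x 64 x 5 mm, lying flat on the bench, loose. Origin: centre of its underside. Not to be touched or pointed at.
- screwdriver: Screwdriver lying on the bench well off to the robot's right, loose. Not to be touched.
- carton: Open cardboard box 100 x 140 x 70 mm (x, y, z) holding green boards on edge, fixed. Origin: centre of its underside. Stands to the left or right of the plates, opposite the call box. Not to be touched.
- call_box: Grey call box 100 x 150 x 30 mm (x, y, z), fixed to the bench, with two round push buttons on its top, 72 mm apart: green at +36 mm along its own y, red at -36 mm. Origin: centre of its underside; z up.
- green_button_top (a point): Centre of the top face of the green button (34 mm across), which points up. It is pressed straight down.
- green_button (a joint): Travel of the green button in m: 0 up, 0.006 fully down; a spring that needs about 5 N fully down returns it.
- red_button_top (a point): Centre of the top face of the red button (34 mm across). Leave alone.
- red_button (a joint): Travel of the red button in m: 0 up, 0.006 fully down.
Mind the look-alikes: they are no part of the job. What is shaped like the spare_panel but pink is not meant. Leave any pink look-alike of the lamp_open alone.

How it is judged:
On the way, in this order (a step that is already met when the one before it is completed fails the run):
1. the fingertips dwell just above the middle of the lamp with the bare board (within 30 mm sideways, less than about 55 mm above its rim) for 1.6 s (horizontal distance between the grasp point and lamp_open below 0.03 m and z of the grasp point in the frame of lamp_open below 0.116 m), for 1.6 s.
2. the fingertips dwell just above the middle of the loose solar panel (within 30 mm sideways, less than about 55 mm above it) for 1.6 s (horizontal distance between the grasp point and spare_panel below 0.03 m and z of the grasp point in the frame of spare_panel below 0.079 m), for 1.6 s.
3. the green button is pressed down (at least 4.5 of its 6 mm) (value of joint green_button above 0.0045 m), for 0.05 s.
At the end, for the whole second after the job is handed in: Both buttons are up (within 2 mm), and every lamp, plate and the screwdriver is at rest within 10 mm of where it started (distance of each of lamp_open, spare_panel, lamp_a, lamp_b, lamp_c, cover_plate, led_plate, screwdriver from where it was at the start of the episode below 0.01 m and linear speed of each of lamp_open, spare_panel, lamp_a, lamp_b, lamp_c, cover_plate, led_plate, screwdriver below 0.02 m/s and value of joint each of green_button, red_button below 0.002 m); the robot touches nothing.
It fails at once if a lamp, loose part, the screwdriver or the carton is touched by the robot (contact force between any of the fingers, the arm and lamp_open above 0.3 N or contact force between any of the fingers, the arm and spare_panel above 0.3 N or contact force between any of the fingers, the arm and lamp_a above 0.3 N or contact force between any of the fingers, the arm and lamp_b above 0.3 N or contact force between any of the fingers, the arm and lamp_c above 0.3 N or contact force between any of the fingers, the arm and cover_plate above 0.3 N or contact force between any of the fingers, the arm and led_plate above 0.3 N or contact force between any of the fingers, the arm and screwdriver above 0.3 N or contact force between any of the fingers, the arm and carton above 0.3 N).
It fails at once if a lamp, loose part or the screwdriver is shifted or lifted by over 10 mm (distance of any of lamp_open, spare_panel, lamp_a, lamp_b, lamp_c, cover_plate, led_plate, screwdriver from where it was at the start of the episode above 0.01 m).
It fails at once if the fingertips come low (under about 35 mm) over the middle (within 25 mm) of a wrong lamp or plate ((horizontal distance between the grasp point and lamp_a below 0.025 m and z of the grasp point in the frame of lamp_a below 0.096 m) or (horizontal distance between the grasp point and lamp_b below 0.025 m and z of the grasp point in the frame of lamp_b below 0.096 m) or (horizontal distance between the grasp point and lamp_c below 0.025 m and z of the grasp point in the frame of lamp_c below 0.096 m) or (horizontal distance between the grasp point and cover_plate below 0.025 m and z of the grasp point in the frame of cover_plate below 0.059 m) or (horizontal distance between the grasp point and led_plate below 0.025 m and z of the grasp point in the frame of led_plate below 0.059 m)).
It fails at once if the red button is pressed (value of joint red_button above 0.002 m).
It also fails if it takes over 56 s, if anything falls off the work surface, if the arm or the gripper's body presses on something with over 40 N, if the wrist force passes 120 N, or if a joint passes its speed limit or range.

## Working session

There is one attempt and no reset: what is moved stays moved. The work goes in short steps, Python scripts to look and compute and a tool call to move; the robot and the scene stay as the last step left them, time stands still between calls to the robot, and variables do not carry over. Pictures are saved under pics/ and viewed, about 8 in all and at most 12, crops included, and the job is handed in when it is done.

Besides the shell and the picture viewer there is one more tool, called after "Emit:" by a JSON object that holds its "op" and its "data", one argument or row to a line. drive_tool: Moves the arm, as the interface text tells. Its arguments: {"type":"object","properties":{"increments":{"type":"array","items":{"type":"array","items":{"type":"number"}}},"force":{"type":"number"}},"required":["increments"]}

```bash
mkdir -p pics; python3 - <<'E'
from station import manip
import cv2,numpy as np
for n in("top","side"):
    im=manip.snapshot(n); cv2.imwrite(f"pics/{n}0.png",im[...,::-1])
    c=manip.camera_model(n); print(n,np.round(c["mtx"],1).tolist(),np.round(c["cam_to_world"],3).tolist())
s=manip.sense(); print(s["t"],s["tcp_pos"],s["tool_rot"],s["finger_gap"],manip.pinch_z)
E
```

```text
top [[404.5, 0.0, 318.1], [0.0, 404.5, 197.6], [0.0, 0.0, 1.0]] [[0.019, -0.981, 0.191, 0.227], [-1.0, -0.021, -0.005, -0.068], [0.009, -0.191, -0.982, 1.345], [0.0, 0.0, 0.0, 1.0]]
side [[365.2, 0.0, 322.7], [0.0, 365.2, 198.8], [0.0, 0.0, 1.0]] [[1.0, -0.008, 0.026, 0.438], [-0.023, -0.761, 0.648, -0.73], [0.015, -0.648, -0.761, 0.845], [0.0, 0.0, 0.0, 1.0]]
0.1 [0.18307303 0.59692293 0.23042534] [ 1.48330618e-01  9.88937338e-01 -9.39860902e-04 -2.92837444e-04] 1.0019261456171735 0.0187
```

View pics/top0.png

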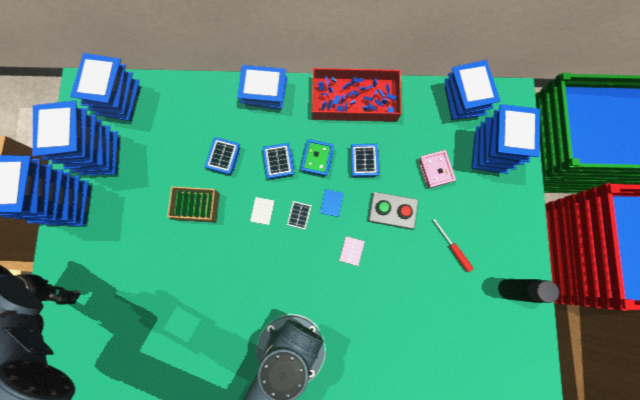

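View pics/side0.png

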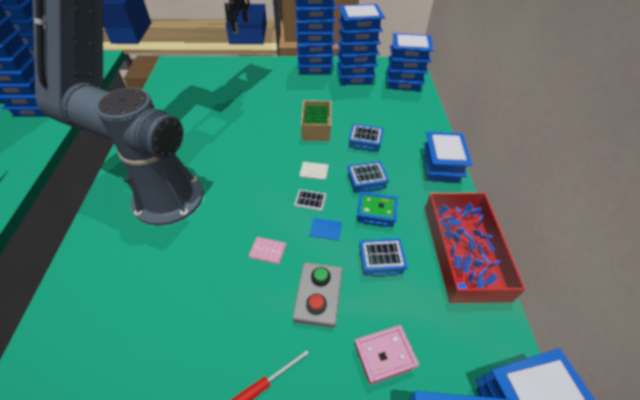

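The top view shows these candidates:
- **Lamps:** dark-panel lamps at (222,155), (278,161) and (365,160), a pink look-alike at (437,169), and the green-board lamp at (317,157), which is the one meant.
- **Plates:** white LED at (262,211), blue cover at (332,203), pink at (351,250), and dark with silver lines at (299,215), which is the spare panel.
- **Buttons:** green at (384,208), red at (405,212).

Next I'll measure these and confirm them in one enlarged crop.

```bash
cat > h.py <<'E'
from station import manip
import cv2,numpy as np
def ray(n,u,v):
    c=manip.camera_model(n);T=np.array(c["cam_to_world"]);d=T[:3,:3]@np.linalg.inv(c["mtx"])@[u,v,1];return T[:3,3],d
def onplane(n,u,v,z):
    o,d=ray(n,u,v);return o+d*(z-o[2])/d[2]
def tri(p,q):
    A=[];b=[]
    for n,uv in(("top",p),("side",q)):
        o,d=ray(n,*uv);d=d/np.linalg.norm(d);P=np.eye(3)-np.outer(d,d);A.append(P);b.append(P@o)
    return np.linalg.lstsq(np.vstack(A),np.hstack(b),rcond=None)[0]
E
python3 - <<'E'
from h import *
im={n:cv2.imread(f"pics/{n}0.png") for n in("top","side")}
def blob(n,mask,box):
    x0,y0,x1,y1=box;m=np.zeros_like(mask);m[y0:y1,x0:x1]=mask[y0:y1,x0:x1]
    m=cv2.morphologyEx(m,cv2.MORPH_CLOSE,np.ones((5,5)))
    c=max(cv2.findContours(m,0,2)[0],key=cv2.contourArea);r=cv2.minAreaRect(c)
    M=cv2.moments(c);return (M['m10']/M['m00'],M['m01']/M['m00']),r
hsv={n:cv2.cvtColor(im[n],cv2.COLOR_BGR2HSV) for n in im}
print("board/bench/green",[hsv["top"][p].tolist() for p in((150,325),(185,317),(208,384))],[hsv["side"][p].tolist() for p in((203,372),(225,340),(275,320))])
# board: hue lower (yellower green) than bench; panel/white+dark: not bench hue
spec={"board":(lambda h:cv2.inRange(h,(40,120,60),(72,255,255)),{"top":(300,138,335,177),"side":(355,190,400,227)},.037),
"panel":(lambda h:cv2.bitwise_or(cv2.inRange(h,(0,0,0),(180,110,255)),cv2.inRange(h,(0,0,0),(180,255,60))),{"top":(284,198,315,232),"side":(290,187,330,212)},.005),
"greenb":(lambda h:cv2.inRange(h,(40,120,50),(85,255,255)),{"top":(374,199,395,217),"side":(309,265,331,284)},.04),
"redb":(lambda h:cv2.bitwise_or(cv2.inRange(h,(0,120,60),(10,255,255)),cv2.inRange(h,(170,120,60),(180,255,255))),{"top":(395,202,417,222),"side":(305,290,330,314)},.04)}
for k,(f,bx,z) in spec.items():
    P={}
    for n in("top","side"):
        c,r=blob(n,f(hsv[n]),bx[n]);P[n]=c
        w=np.array([onplane(n,*p,z) for p in cv2.boxPoints(r)])
        print(k,n,np.round(c,1),"plane",np.round(onplane(n,*c,z),3),"sides mm",np.round(1e3*np.linalg.norm(np.diff(w[:3],axis=0),axis=1)))
    print("   tri",np.round(tri(P["top"],P["side"]),3))
a=cv2.resize(im["top"][135:265,195:460],None,fx=3,fy=3,interpolation=2);cv2.imwrite("pics/crop1.png",a)
E
```

```text
board/bench/green [[63, 134, 188], [79, 185, 197], [67, 141, 224]] [[65, 194, 166], [104, 206, 192], [68, 151, 172]]
board top [316.7 156.6] plane [ 0.621 -0.068  0.037] sides mm [88. 69.]
board side [377.6 205.6] plane [ 0.623 -0.07   0.037] sides mm [62. 88.]
   tri [ 0.623 -0.068  0.034]
panel top [298.6 214.9] plane [ 0.427 -0.011  0.005] sides mm [85. 67.]
panel side [310.1 199.6] plane [ 0.429 -0.018  0.005] sides mm [74. 95.]
   tri [ 0.429 -0.011 -0.003]
greenb top [383.4 206.5] plane [ 0.455 -0.29   0.04 ] sides mm [33. 32.]
greenb side [320.3 274.6] plane [ 0.455 -0.289  0.04 ] sides mm [35. 35.]
   tri [ 0.455 -0.29   0.04 ]
redb top [405.6 210.5] plane [ 0.443 -0.362  0.04 ] sides mm [33. 32.]
redb side [316.  301.7] plane [ 0.443 -0.36   0.04 ] sides mm [33. 35.]
   tri [ 0.443 -0.361  0.043]
```

View pics/crop1.png

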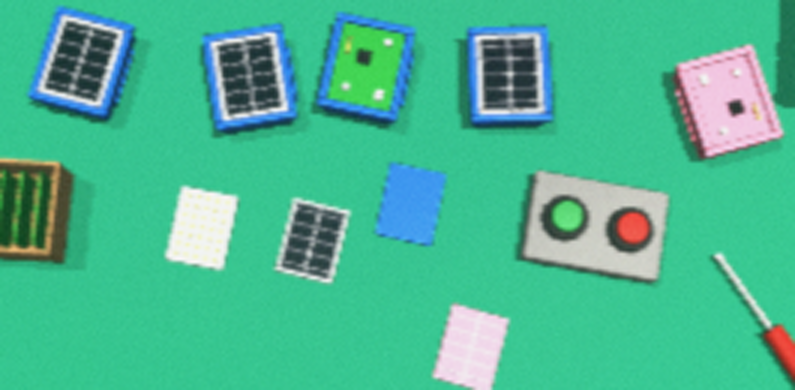

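The crop confirms it: the green-board lamp is the only blue one with a bare board, and the dark silver-lined loose plate is the spare panel. Sizes and heights match the specification, and the buttons measure 73 mm apart. I'll shut the jaws and travel high to above the lamp.

Emit:
{"op": "drive_tool", "data": {
  "increments": [
    [255,-61.6,-50.7,0,0,0,0],
    [255,-61.6,-50.7,0,0,0,0],
    [255,-61.6,-50.7,0,0,0,0],
    [255,-61.6,-50.7,0,0,0,0],
    [255,-61.6,-50.7,0,0,0,0],
    [255,-61.6,-50.7,0,0,0,0],
    [255,-61.6,-50.7,0,0,0,0],
    [255,-61.6,-50.7,0,0,0,0],
    [255,-61.6,-50.7,0,0,0,0],
    [255,-61.6,-50.7,0,0,0,0],
    [255,-61.6,-50.7,0,0,0,0],
    [255,-61.6,-50.7,0,0,0,0],
    [255,-61.6,-50.7,0,0,0,0],
    [255,-61.6,-50.7,0,0,0,0],
    [255,-61.6,-50.7,0,0,0,0],
    [255,-61.6,-50.7,0,0,0,0],
    [255,-61.6,-50.7,0,0,0,0],
    [255,-61.6,-50.7,0,0,0,0],
    [255,-61.6,-50.7,0,0,0,0],
    [255,-61.6,-50.7,0,0,0,0]
  ]
}}

```text
t: 2.1
tcp_pos: [0.6225, -0.0664, 0.2312]
tool_rot: [0.148, 0.989, 0.0, -0.001]
force: [0.7, 0.3, -0.0]
finger_gap: -0.002
```

Emit:
{"op": "drive_tool", "data": {
  "increments": [
    [255,0,0,3,0,0,0],
    [255,0,0,6,0,0,0],
    [255,0,0,9,0,0,0],
    [255,0,0,11,0,0,0],
    [255,0,0,13,0,0,0],
    [255,0,0,14.5,0,0,0],
    [255,0,0,15.3,0,0,0],
    [255,0,0,15.8,0,0,0],
    [255,0,0,15.8,0,0,0],
    [255,0,0,15.8,0,0,0]
  ]
}}

```text
t: 3.1
tcp_pos: [0.6241, -0.068, 0.0741]
tool_rot: [0.148, 0.989, -0.0, 0.001]
force: [-0.5, 1.3, -0.1]
finger_gap: 0.003
```

```bash
python3 - <<'E'
from h import *
a=manip.snapshot("top");b=manip.snapshot("side")
f=lambda i:cv2.resize(i[...,::-1],None,fx=4,fy=4,interpolation=2)
cv2.imwrite("pics/c2.png",np.hstack([f(a[130:240,270:365]),f(b[130:240,330:430])]))
print(manip.sense()["tcp_pos"])
E
```

```text
[ 0.62414288 -0.06816464  0.07424867]
```

View pics/c2.png

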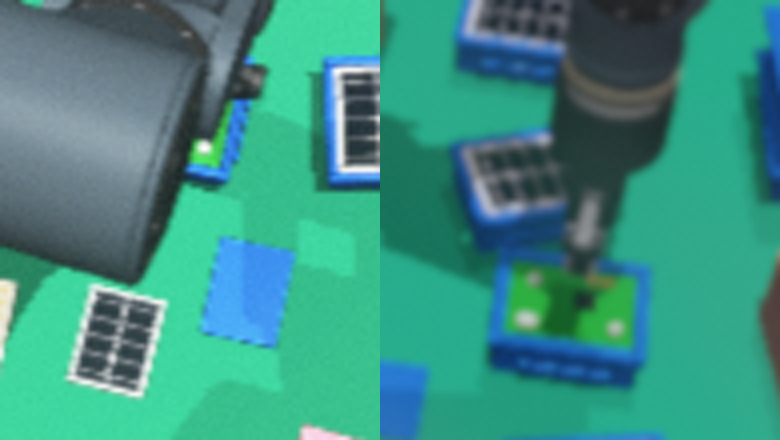

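The side view shows the tips at about crop (578,270), clear above the board and consistent with 3 cm over its centre. I'll dwell here for two seconds.

Emit:
{"op": "drive_tool", "data": {
  "increments": [
    [255,0,0,0,0,0,0],
    [255,0,0,0,0,0,0],
    [255,0,0,0,0,0,0],
    [255,0,0,0,0,0,0],
    [255,0,0,0,0,0,0],
    [255,0,0,0,0,0,0],
    [255,0,0,0,0,0,0],
    [255,0,0,0,0,0,0],
    [255,0,0,0,0,0,0],
    [255,0,0,0,0,0,0],
    [255,0,0,0,0,0,0],
    [255,0,0,0,0,0,0],
    [255,0,0,0,0,0,0],
    [255,0,0,0,0,0,0],
    [255,0,0,0,0,0,0],
    [255,0,0,0,0,0,0],
    [255,0,0,0,0,0,0],
    [255,0,0,0,0,0,0],
    [255,0,0,0,0,0,0],
    [255,0,0,0,0,0,0]
  ]
}}

```text
t: 5.2
tcp_pos: [0.6235, -0.068, 0.0733]
tool_rot: [0.148, 0.989, -0.0, 0.0]
force: [-0.5, -1.1, 0.5]
finger_gap: -0.0
```

Emit:
{"op": "drive_tool", "data": {
  "increments": [
    [255,0,0,-4,0,0,0],
    [255,0,0,-8,0,0,0],
    [255,3,0,-10,0,0,0],
    [255,7,-0.1,-10,0,0,0],
    [255,11,-0.2,-10,0,0,0],
    [255,15,-0.3,-10,0,0,0],
    [255,18,-0.3,-10,0,0,0],
    [255,20.2,-0.3,-10,0,0,0],
    [255,20.2,-0.3,-10,0,0,0],
    [255,20.2,-0.3,-7,0,0,0],
    [255,20.2,-0.3,-4,0,0,0],
    [255,20.2,-0.3,-1,0,0,0],
    [255,20.2,-0.3,1,0,0,0],
    [255,20.2,-0.3,2.5,0,0,0],
    [255,20.2,-0.3,3.3,0,0,0],
    [255,20.2,-0.3,3.7,0,0,0],
    [255,20.2,-0.3,3.7,0,0,0],
    [255,20.2,-0.3,3.7,0,0,0]
  ]
}}

```text
t: 7.0
tcp_pos: [0.4302, -0.0117, 0.0368]
tool_rot: [0.148, 0.989, -0.0, 0.001]
force: [0.1, 0.8, 0.1]
finger_gap: -0.001
```

Emit:
{"op": "drive_tool", "data": {
  "increments": [
    [255,0,0,0,0,0,0],
    [255,0,0,0,0,0,0],
    [255,0,0,0,0,0,0],
    [255,0,0,0,0,0,0],
    [255,0,0,0,0,0,0],
    [255,0,0,0,0,0,0],
    [255,0,0,0,0,0,0],
    [255,0,0,0,0,0,0],
    [255,0,0,0,0,0,0],
    [255,0,0,0,0,0,0],
    [255,0,0,0,0,0,0],
    [255,0,0,0,0,0,0],
    [255,0,0,0,0,0,0],
    [255,0,0,0,0,0,0],
    [255,0,0,0,0,0,0],
    [255,0,0,0,0,0,0],
    [255,0,0,0,0,0,0],
    [255,0,0,0,0,0,0],
    [255,0,0,0,0,0,0],
    [255,0,0,0,0,0,0]
  ]
}}

```text
t: 9.0
tcp_pos: [0.4295, -0.0116, 0.0363]
tool_rot: [0.148, 0.989, -0.0, 0.0]
force: [-0.8, 0.6, 0.0]
finger_gap: 0.001
```

```bash
python3 - <<'E'
from h import *
b=manip.snapshot("side")
cv2.imwrite("pics/c3.png",cv2.resize(b[100:260,240:420,::-1],None,fx=3,fy=3,interpolation=2))
print(manip.sense()["tcp_pos"])
E
```

```text
[ 0.42949834 -0.01155963  0.03630629]
```

View pics/c3.png

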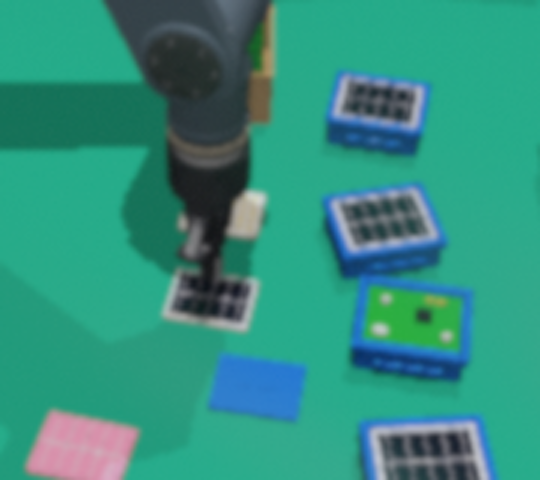

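The tips at crop (208,275) sit over the centre of the panel, and nothing has moved. On to the green button, travelling high.

Emit:
{"op": "drive_tool", "data": {
  "increments": [
    [255,0,0,-4,0,0,0],
    [255,0,0,-8,0,0,0],
    [255,0,0,-10.4,0,0,0],
    [255,-1.5,-3.7,-10.4,0,0,0],
    [255,-3,-7.4,-10.4,0,0,0],
    [255,-4.5,-11.1,-10.4,0,0,0],
    [255,-6,-14.8,-10.4,0,0,0],
    [255,-7.6,-18.5,-10.4,0,0,0],
    [255,-9.1,-22.2,-10.4,0,0,0],
    [255,-10.6,-25.9,-10.4,0,0,0],
    [255,-10.6,-25.9,-10.4,0,0,0],
    [255,-10.6,-25.9,-8,0,0,0],
    [255,-10.6,-25.9,-5,0,0,0],
    [255,-10.6,-25.9,-3,0,0,0],
    [255,-10.6,-25.9,-2.4,0,0,0],
    [255,-10.6,-25.9,-2.4,0,0,0],
    [255,-10.6,-25.9,-2.4,0,0,0]
  ]
}}

```text
t: 10.75
tcp_pos: [0.4552, -0.2903, 0.061]
tool_rot: [0.148, 0.989, -0.0, 0.0]
force: [-0.7, -0.2, 0.2]
finger_gap: 0.003
```

```bash
python3 - <<'E'
from h import *
b=manip.snapshot("side")
cv2.imwrite("pics/c4.png",cv2.resize(b[200:350,250:430,::-1],None,fx=3,fy=3,interpolation=2))
print(manip.sense()["tcp_pos"])
E
```

```text
[ 0.4554262  -0.29051304  0.06133314]
```

View pics/c4.png

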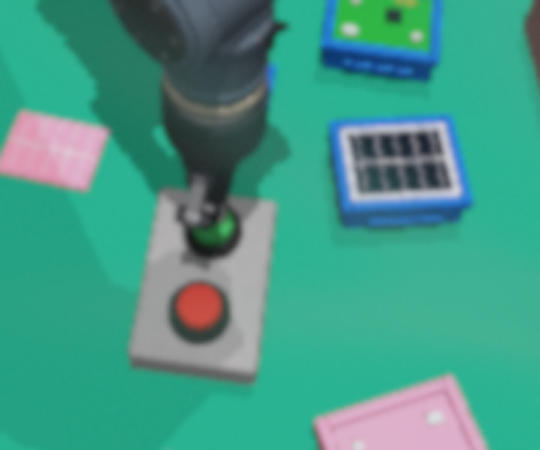

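The tips at crop (213,205) line up above the green button, well away from the red one. I'll press in small steps.

Emit:
{"op": "drive_tool", "data": {
  "increments": [
    [255,0,0,0.8,0,0,0],
    [255,0,0,1.5,0,0,0],
    [255,0,0,1.9,0,0,0],
    [255,0,0,2.1,0,0,0],
    [255,0,0,2.3,0,0,0],
    [255,0,0,2.4,0,0,0],
    [255,0,0,2.4,0,0,0],
    [255,0,0,2.4,0,0,0]
  ]
}}

```text
t: 11.6
tcp_pos: [0.456, -0.2912, 0.0449]
tool_rot: [0.148, 0.989, -0.002, 0.003]
force: [-8.6, 7.9, 65.0]
finger_gap: 0.002
```

Already 65 N at z = 0.045, so something has bottomed out higher than I expected. I'll ease off and read the force profile.

Emit:
{"op": "drive_tool", "data": {
  "increments": [
    [255,0,0,-0.6,0,0,0],
    [255,0,0,-0.6,0,0,0],
    [255,0,0,-0.6,0,0,0]
  ]
}}

```text
t: 11.9
tcp_pos: [0.4559, -0.2912, 0.0457]
tool_rot: [0.148, 0.989, -0.001, 0.002]
force: [-2.5, 2.5, 25.3]
finger_gap: 0.003
```

Emit:
{"op": "drive_tool", "data": {
  "increments": [
    [255,0,0,-0.2,0,0,0],
    [255,0,0,-0.2,0,0,0],
    [255,0,0,-0.2,0,0,0]
  ]
}}

```text
t: 12.2
tcp_pos: [0.4559, -0.2911, 0.046]
tool_rot: [0.148, 0.989, -0.001, 0.002]
force: [-0.5, 1.2, 12.2]
finger_gap: 0.002
```

Emit:
{"op": "drive_tool", "data": {
  "increments": [
    [255,0,0,-0.2,0,0,0],
    [255,0,0,-0.2,0,0,0],
    [255,0,0,-0.2,0,0,0]
  ]
}}

```text
t: 12.5
tcp_pos: [0.4558, -0.2911, 0.0468]
tool_rot: [0.148, 0.989, -0.001, 0.001]
force: [1.7, -0.4, 3.5]
finger_gap: 0.002
```

Emit:
{"op": "drive_tool", "data": {
  "increments": [
    [255,0,0,-0.3,0,0,0],
    [255,0,0,-0.3,0,0,0],
    [255,0,0,-0.3,0,0,0]
  ]
}}

```text
t: 12.8
tcp_pos: [0.455, -0.2906, 0.0493]
tool_rot: [0.148, 0.989, -0.0, 0.0]
force: [2.3, -1.1, 2.9]
finger_gap: -0.001
```

Emit:
{"op": "drive_tool", "data": {
  "increments": [
    [255,0,0,-0.2,0,0,0],
    [255,0,0,-0.2,0,0,0],
    [255,0,0,-0.2,0,0,0]
  ]
}}

```text
t: 13.1
tcp_pos: [0.4543, -0.2899, 0.0511]
tool_rot: [0.148, 0.989, 0.0, -0.001]
force: [0.9, -1.7, 1.6]
finger_gap: 0.005
```

Emit:
{"op": "drive_tool", "data": {
  "increments": [
    [255,0,0,-0.4,0,0,0],
    [255,0,0,-0.4,0,0,0],
    [255,0,0,-0.4,0,0,0],
    [255,0,0,-0.4,0,0,0]
  ]
}}

```text
t: 13.5
tcp_pos: [0.4544, -0.2898, 0.0551]
tool_rot: [0.148, 0.989, 0.0, -0.001]
force: [0.6, 0.3, -0.1]
finger_gap: -0.002
```

Emit:
{"op": "drive_tool", "data": {
  "increments": [
    [255,0,0,0.8,0,0,0],
    [255,0,0,0.8,0,0,0],
    [255,0,0,0.8,0,0,0],
    [255,0,0,0.8,0,0,0]
  ]
}}

```text
t: 13.9
tcp_pos: [0.4551, -0.2904, 0.0475]
tool_rot: [0.148, 0.989, -0.0, 0.0]
force: [1.1, -0.4, 4.4]
finger_gap: -0.001
```

Emit:
{"op": "drive_tool", "data": {
  "increments": [
    [255,0,0,0.2,0,0,0],
    [255,0,0,0.2,0,0,0],
    [255,0,0,0.2,0,0,0],
    [255,0,0,0.2,0,0,0]
  ]
}}

```text
t: 14.3
tcp_pos: [0.4551, -0.2904, 0.046]
tool_rot: [0.148, 0.989, -0.0, 0.0]
force: [-0.2, -0.0, 9.0]
finger_gap: 0.001
```

The force follows the spring: 1.6 N at 0.051, 2.9 N at 0.049, 4.4 N at 0.0475, then a hard stop at 0.046. That means the button goes fully down. Next I'll release and retreat upward.

Emit:
{"op": "drive_tool", "data": {
  "increments": [
    [255,0,0,-0.5,0,0,0],
    [255,0,0,-2,0,0,0],
    [255,0,0,-5,0,0,0],
    [255,0,0,-9,0,0,0],
    [255,0,0,-13,0,0,0],
    [255,0,0,-15,0,0,0],
    [255,0,0,-15,0,0,0],
    [255,0,0,-15,0,0,0],
    [255,0,0,-15,0,0,0],
    [255,0,0,-15,0,0,0]
  ]
}}

```text
t: 15.3
tcp_pos: [0.4539, -0.2895, 0.1936]
tool_rot: [0.148, 0.989, 0.001, -0.002]
force: [-0.2, 0.5, 0.4]
finger_gap: 0.0
```

```bash
python3 - <<'E'
from h import *
b=manip.snapshot("side");cv2.imwrite("pics/c5.png",b[...,::-1])
o=cv2.imread("pics/side0.png")[...,::-1]
d=cv2.absdiff(b,o).max(2)
for k,(x0,y0,x1,y1) in dict(open=(352,188,402,230),panel=(290,187,330,212),a=(355,235,410,275),b=(345,160,390,192),c=(345,122,386,150),cover=(306,216,346,242),led=(298,160,331,181),driver=(230,348,310,400),buttons=(295,262,345,326)).items():
    r=d[y0:y1,x0:x1];print(k,int((r>60).sum()),"of",r.size)
print(manip.sense()["tcp_pos"],manip.sense()["force"])
E
```

```text
open 0 of 2100
panel 447 of 1000
a 0 of 2200
b 7 of 1440
c 252 of 1148
cover 435 of 1040
led 638 of 693
driver 0 of 4160
buttons 0 of 3200
[ 0.45410718 -0.28964185  0.19377202] [-1.05759645 -0.13371181  0.2152657 ]
```

View pics/c5.png

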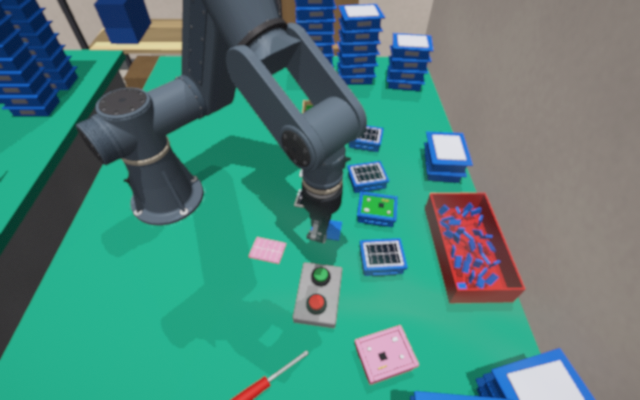

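The gripper is clear and the buttons look identical to the start. The only image differences are where the arm blocks the view. Handing in.

```bash
python3 -c "
from station import manip
print(manip.sign_off())"
```

```text
the job is handed in; nothing more can be done
None
```

I completed all three steps in order and handed the job in at about 15.5 s of the 56 s allowed; sign-off gives no verdict.

- **Lamp with the bare board:** the fingertips held still for over 2 s about 3 cm above its middle, at (0.623, -0.068).
- **Loose solar panel:** they then held still for 2 s about 3 cm above its middle, at (0.429, -0.012).
- **Green button:** I pressed it to its hard stop twice and released it. Force rose from 1.6 to 4.4 N, as the spring should, before the stop at z = 0.046. It returned to zero when I lifted off.

**Checks that disagreed:** the green button's top stood about 1 cm higher than the two camera views gave (about 0.052 m instead of 0.040 m). Because of that, the first press briefly reached 65 N at the wrist, under the 120 N limit. I eased off and pressed again more gently to confirm the travel.

**Final picture:** both buttons, lamp_open, the other lamp that was fully in view and the screwdriver matched the start. The arm blocked all or part of the view of the panel, the cover plate, the LED plate and lamp_c, so I couldn't compare those in the final image. The arm passed only high over that area, and the panel dwell showed no contact force.

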